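# Sweep the loose heatsinks into the parts pen

## Robot

A 6-joint arm with a two-finger parallel gripper is mounted at the origin on the work surface. World frame = base frame: x ahead of the robot, y to its left, z up, the work surface at z = 0. Lengths are in m, angles in degrees, forces in N, time in s.
With the tool pointing down it reaches from about 0.35 to 0.875 m from the base axis. Payload 4.2 kg.
Tool frame: the origin (TCP) lies on the centre line of the jaws, within the pads' length; the fingertips stand 22 mm ahead of it and the grasp point (between the pads) lies 3 mm ahead of it (r.tcp_to_tips is the distance from the TCP to the fingertips, in m); z points along the fingers, y is the line along which they close (so a half turn about z gives the same grasp; the last joint's range is limited). The gripper opens to 87 mm and grips with 3 to 60 N. Pads are 19 mm wide; open, the fingers measure 117 mm over their backs; the gripper's body (75 mm by 190 mm) begins 51 mm behind the grasp point.
Start: joints at [89.187, 22.042, 0.453, 0, -68.411, -14.817], TCP at [0.168, 0.602, 0.205] pointing down, gripper open.
Joint ranges: [-179.83, 179.83], [-69.29, 118.12], [-61.27, 80.66], [-181.25, 117.63], [-171.15, -9.14], [-177.46, 177.46]. Speed limits (degrees/s): [159.86, 159.86, 180, 180, 180, 180].

## Interface

Orientations are given as a 3x3 rotation matrix whose columns are the frame's x, y, z axes.
In Python, from station import r gives the robot as it stands.
- The arm moves only by the tool apply_moves, never from a script. Its argument "plan" is a list of rows, each an object with "grip": the opening, from 0 (shut) to 1 (fully open); "offset": the shift along the tool's x, y, z in cm, a list of three; "spin": the turn about the tool's z in rad. A call has 1 to 5 rows; each row is the pose to reach, as a shift and turn from the pose commanded when the call began, along the tool's axes at that moment; what a row does not reach only later rows make up. A row lasts 1/10 s, in which the tool goes at most 50 mm and 8.59 degrees, less where a joint would pass 70% of its speed; a pose out of reach is approached as far as the arm can. A call with a gripper value outside its range is refused whole. The fingers move at their own pace and stop on an object; the grip force is fixed at half the most. Time passes only in rows, so rows that repeat a pose let the fingers close. It gives the time, the measured TCP pose, the force, the opening and the grip force at its end, in the units of the state.
- r.sense(): the state, without advancing time (a new reading comes with each control period).
- r.capture(name): name is "scene" or "top"; returns a dict with "img" (384x512x3 uint8, blue, green, red), "depth" (384x512 float32, m along the optical axis (not along the pixel's ray), 0 where there is no reading), "mtx" (3x3 intrinsics, pixels), "R" (3x3) and "t" (3): a world point X has camera coordinates R X + t. Camera axes: x right, y down, z forward; pixel columns grow to the right and rows downward; lengths in m; the calibration is good to about 2 mm. A picture is of the moment at which its call begins.
- r.finish_job(): hands the job in; it is judged then, once.
The state is a dict: "time_s": time; "joints": joint angles; "joint_velocities": joint speeds; "effort": joint torques, N m; "tcp_pos": TCP position; "ee_rot": TCP orientation; "wrist_force": force on the tool from outside, world axes, zero at the start; "moment": the same for the moment, N m; "gripper_width": opening from 0.0 (shut) to 1.0 (fully open); "gripper_force": force on a finger pad.
Only numpy, scipy, OpenCV 4.12 (cv2) and the standard library are available. Lean on these libraries where they do the work, as an engineer would, in place of code of your own. Each camera call takes 0.05 s, during which the arm holds its last target. There are 200 camera calls.

## Task

Clear the bench: sweep the three loose finned aluminium heatsinks over the bench top with the fingertips, through the open side of the grey three-sided parts pen, until each is fully inside it. Push them only: do not pick them up, and leave everything else on the bench where it stands, including the black capacitor in their row. Finish with the hand clear.

Things in the scene. Friction and masses are not known exactly. Their poses are not given: they have to be found in the camera images.
- heatsink1_center (a point): Loose heatsink: plain aluminium finned block, square 40 x 40 mm seen from above, 24 mm high, about 70 g (all three are alike). The point is its centre, 12 mm above the bench.
- heatsink2_center (a point): Loose heatsink: plain aluminium finned block, square 40 x 40 mm seen from above, 24 mm high, about 70 g (all three are alike). The point is its centre, 12 mm above the bench.
- heatsink3_center (a point): Loose heatsink: plain aluminium finned block, square 40 x 40 mm seen from above, 24 mm high, about 70 g (all three are alike). The point is its centre, 12 mm above the bench.
- heatsink1: The body of the heatsink whose centre is heatsink1_center; origin at the centre of its underside, x along the fins, y across them, z up.
- heatsink2: The body of the heatsink whose centre is heatsink2_center; origin at the centre of its underside, x along the fins, y across them, z up.
- heatsink3: The body of the heatsink whose centre is heatsink3_center; origin at the centre of its underside, x along the fins, y across them, z up.
- pen: Three-sided parts pen of grey sheet fixed to the bench: two side walls and a back wall 6 mm thick, 30 mm high; no floor, no front. Inside 210 mm wide (x, -105 to 105) and 110 mm deep (y, 0 to 110). Origin on the bench in the middle of the open mouth, which faces roughly world -y; y points into the pen, x along the mouth, z up. Low feet (6 mm) reach 21 mm outwards from the side walls.
- capacitor: Bystander standing in the row of heatsinks: black round capacitor can, 25 mm diameter, 36 mm high, upright. Origin at the centre of its underside.
- jar: Bystander: small closed jar, 44 mm diameter, 42 mm high, behind the row of heatsinks as seen from the pen. Origin at the centre of its underside.
- spool: Bystander: steel-coloured solder spool standing on its flange, 52 mm diameter, 38 mm high, behind the row of heatsinks as seen from the pen. Origin at the centre of its underside.
- relay: Bystander: clear relay block 20 x 28 mm, 25 mm high, beside the pen on the side away from the robot. Origin at the centre of its underside.
- board: Bystander: small green circuit board with components, 50 x 85 mm, 18 mm high, on the far side. Origin at the centre of its underside.
- multimeter: Bystander: multimeter lying flat, 78 x 155 mm, 43 mm high with its knob, to the left, behind the pen. Origin at the centre of its underside.
- screwdriver: Bystander: screwdriver lying roughly along world y on the far side, beyond the pen, under 35 mm high. Origin under its middle.

How it is judged:
By the outcome, as a careful person would: the job done as asked, in the order asked, and still so for the second after the job is handed in, with the robot touching nothing.
It also fails if it takes over 72 s, if anything falls off the work surface, if the arm or the gripper's body presses on something with over 40 N, if the wrist force passes 120 N, or if a joint passes its speed limit or range.

## Working session

There is one attempt and no reset: what is moved stays moved. The work goes in short steps, Python scripts to look and compute and a tool call to move; the robot and the scene stay as the last step left them, time stands still between calls to the robot, and variables do not carry over. Pictures are saved under pics/ and viewed, at most 10 in all, crops included, and the job is handed in when it is done.

Besides the shell and the picture viewer there is one more tool, called after "Request:" as name(argument=value, ...) on one line, values as JSON. apply_moves: Moves the arm, as the interface text tells. Its arguments: {"type":"object","properties":{"plan":{"type":"array"}},"required":["plan"]}

```bash
ls; mkdir -p pics; python3 - <<'E'
from station import r
import cv2,numpy as np
s=r.sense();print(s['time_s'],s['tcp_pos'],s['ee_rot'],s['gripper_width'],r.tcp_to_tips)
for n in("top","scene"):
    c=r.capture(n);cv2.imwrite(f'pics/{n}0.png',c['img']);np.savez(f'{n}0.npz',**c);print(c['mtx'],c['R'],c['t'])
E
```

```text
pics
0.0 [0.16820009 0.6012895  0.20405327] [[ 9.62978255e-01 -2.69578636e-01 -4.89183354e-04]
 [-2.69579062e-01 -9.62975958e-01 -2.10565702e-03]
 [ 9.65683375e-05  2.15957551e-03 -9.99997663e-01]] 1.0016049937363727 0.022
[[374.94233685   0.         257.57444558]
 [  0.         374.94233685 191.9584163 ]
 [  0.           0.           1.        ]] [[ 0.01948124 -0.99956308  0.02222912]
 [-0.99357241 -0.0218346  -0.11107253]
 [ 0.11150936 -0.01992241 -0.99356367]] [0.00144277 0.58775057 1.1494069 ]
[[398.86368013   0.         257.12607951]
 [  0.         398.86368013 195.58896302]
 [  0.           0.           1.        ]] [[-0.14313957  0.98959303 -0.01472051]
 [ 0.6934797   0.08967432 -0.71487371]
 [-0.70611399 -0.11253509 -0.69909862]] [ 0.08450653 -0.36876854  1.4122952 ]
```

View pics/top0.png

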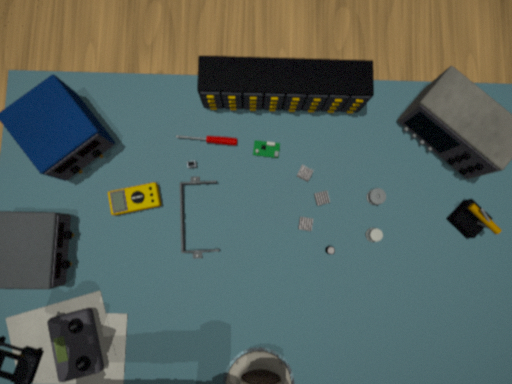

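View pics/scene0.png

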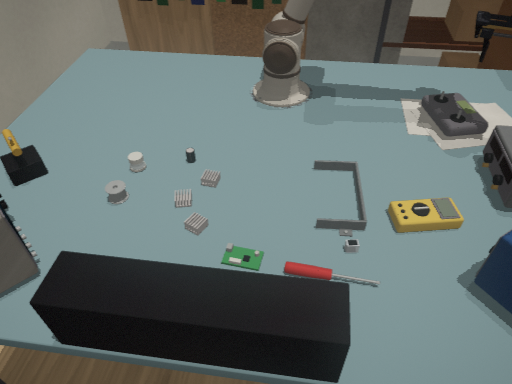

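The top view (up = +x, left = +y) shows the pen at about (200,217) opening right. The heatsinks are at (305,172), (322,199) and (306,224), the capacitor at (330,250), the jar at (375,235) and the spool at (377,196). Next I'll turn these into world positions.

```bash
cat > h.py <<'E'
import numpy as np,cv2
def cloud(c):
    v,u=np.mgrid[0:384,0:512];d=c['depth'].astype(float)
    p=np.stack([(u-c['mtx'][0,2])/c['mtx'][0,0]*d,(v-c['mtx'][1,2])/c['mtx'][1,1]*d,d],-1)
    return (p-c['t'])@c['R']
def hmap(c,zmin=.008):
    """components above bench: list of (n, rect on top-surface points in mm, height)"""
    P=cloud(c);m=(c['depth']>0)&(P[...,2]>zmin)&(P[...,2]<.06)&(P[...,0]>.3)&(P[...,0]<.8)&(abs(P[...,1])<.5)
    n,l,st,_=cv2.connectedComponentsWithStats(m.astype(np.uint8),connectivity=8)
    for i in range(1,n):
        q=P[l==i]
        if len(q)<15: continue
        h=np.percentile(q[:,2],90); 
        rc=cv2.minAreaRect((q[:,:2]*1000).astype(np.float32))
        yield len(q),q.mean(0),h,rc,st[i]
if __name__=="__main__":
    for n in("top","scene"):
        print(n)
        for k,mn,h,rc,st in hmap(np.load(n+'0.npz')): print(k,(mn*1000).round(),round(h*1000),np.round(rc[0]),np.round(rc[1]),round(rc[2]),st[:4])
E
python3 h.py
python3 - <<'E'
import cv2
a=cv2.imread('pics/top0.png')[140:270,170:400];b=cv2.imread('pics/scene0.png')[130:270,90:380]
cv2.imwrite('pics/c.png',cv2.resize(a,None,fx=3.4,fy=3.4,interpolation=cv2.INTER_CUBIC))
E
```

```text
top
54 [ 789. -488.   40.] 55 [ 788. -486.] [29. 13.] 53 [411 128  10  10]
90 [735. 486.  40.] 57 [742. 487.] [26. 61.] 90 [102 130  13  20]
296 [758. 153.  21.] 27 [761. 184.] [197.  25.] 86 [176 135  61  10]
36 [749. -27.  12.] 16 [750. -27.] [34. 18.] 42 [266 141  11   8]
20 [740.  -1.  10.] 13 [739.  -2.] [18. 13.] 1 [261 144   5   6]
16 [725.  22.  13.] 18 [725.  24.] [14. 15.] 53 [253 148   6   6]
29 [715. -44.  15.] 20 [715. -41.] [18. 20.] 2 [272 151   7   7]
66 [676. 227.  23.] 27 [677. 228.] [19. 28.] 12 [186 160  11   8]
86 [ 655. -140.   20.] 27 [ 656. -141.] [32. 41.] 64 [299 165  15  16]
394 [513. 226.  27.] 33 [509. 197.] [224. 116.] 4 [179 180  40  73]
1284 [560. 399.  34.] 39 [561. 402.] [ 78. 155.] 13 [107 182  55  33]
220 [ 584. -364.   36.] 41 [ 584. -366.] [48. 50.] 1 [368 188  18  16]
147 [ 578. -192.   19.] 26 [ 577. -192.] [40. 41.] 15 [314 190  16  15]
123 [ 494. -140.   20.] 26 [ 494. -140.] [40. 40.] 83 [298 216  15  15]
183 [ 463. -353.   36.] 44 [ 463. -356.] [38. 41.] 1 [366 228  17  13]
62 [ 413. -215.   34.] 39 [ 413. -216.] [23. 23.] 45 [326 245   9  
[... 771 characters left out ...]
14 [181 190   2  15]
2031 [574. 399.  31.] 37 [563. 402.] [ 80. 155.] 12 [388 197  76  34]
300 [ 660. -136.   20.] 24 [ 658. -137.] [42. 42.] 66 [184 212  25  22]
151 [681. 228.  21.] 26 [678. 228.] [22. 28.] 12 [345 239  15  12]
24 [ 786. -486.   33.] 36 [ 786. -486.] [12.  8.] 51 [ 25 242   7   6]
49 [719. -44.  16.] 19 [718. -44.] [12. 17.] 82 [226 243   8   9]
22 [727.  19.  14.] 17 [726.  19.] [ 9. 10.] 51 [255 250   5   6]
36 [740.  -3.  10.] 11 [740.  -2.] [14. 14.] 85 [243 255   8   6]
62 [752. -25.  13.] 15 [752. -25.] [26. 12.] 83 [229 257  13   8]
682 [764. 154.  19.] 25 [763. 183.] [198.  24.] 86 [285 262  95  22]
377 [756. 487.  38.] 56 [754. 486.] [49. 11.] 29 [474 265  26  31]
```

View pics/c.png

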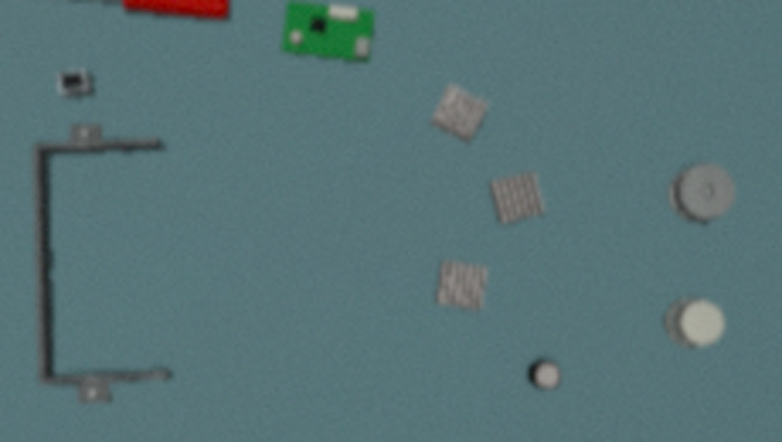

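The heights (24–26 mm) and the 40 mm sizes check out:

| Item | Position (mm) | Angle |
|---|---|---|
| Heatsink A | (657,-138) | 65° |
| Heatsink B | (577,-191) | 15° |
| Heatsink C | (494,-140) | 83° |
| Pen mouth | ≈(514,139) | 4° |

I'll push with a partly open two-finger rake, taking A first, then C, then B.

```bash
cat > go.py <<'E'
import sys,numpy as np
from station import r
s=r.sense();R=s['ee_rot'];p=np.array(s['tcp_pos'])
yaw=np.degrees(np.arctan2(R[1][0],R[0][0]))
print('t',round(s['time_s'],2),'tcp',(p*1000).round(1),'yaw',round(yaw,1),'w',round(s['gripper_width'],3))
for a in sys.argv[1:]:
    x,y,z,w=map(float,a.split(','))   # mm, deg
    print(a,'offset cm',(np.array(R).T@(np.array([x,y,z])/1000-p)*100).round(2),'spin',round(np.radians(-(w-yaw)),3))
E
python3 go.py 330,410,200,-46 490,220,190,-76.5 667,-185,120,-76.5
```

```text
t 0.1 tcp [168.2 601.4 204.2] yaw -15.6 w 1.0
330,410,200,-46 offset cm [20.74 14.07  0.45] spin 0.53
490,220,190,-76.5 offset cm [41.27 28.05  1.48] spin 1.062
667,-185,120,-76.5 offset cm [69.23 62.27  8.55] spin 1.062
```

Request:
apply_moves(plan=[{"grip": 0.25,"offset": [4.1,2.8,0],"spin": 0.13},{"grip": 0.25,"offset": [8.2,5.6,0],"spin": 0.26},{"grip": 0.25,"offset": [12.3,8.4,0],"spin": 0.39},{"grip": 0.25,"offset": [16.4,11.2,0],"spin": 0.52},{"grip": 0.25,"offset": [20.5,14,0],"spin": 0.65}])

```text
time_s: 0.6
tcp_pos: [0.3288, 0.4099, 0.2049]
ee_rot: [[0.6, -0.8, -0.0], [-0.8, -0.6, -0.001], [0.0, 0.001, -1.0]]
wrist_force: [1.2, 0.1, 0.4]
gripper_width: 0.632
gripper_force: 0.0
```

```bash
python3 go.py 490,220,190,-76.5 667,-188,100,-76.5
```

```text
t 0.6 tcp [328.8 409.9 204.9] yaw -53.2 w 0.632
490,220,190,-76.5 offset cm [24.86 -1.51  1.49] spin 0.408
667,-188,100,-76.5 offset cm [68.13  8.78 10.51] spin 0.408
```

Request:
apply_moves(plan=[{"grip": 0.25,"offset": [4.9,-0.3,0],"spin": 0.1},{"grip": 0.25,"offset": [9.8,-0.6,0.3],"spin": 0.2},{"grip": 0.25,"offset": [14.7,-0.9,0.6],"spin": 0.3},{"grip": 0.25,"offset": [19.6,-1.2,1],"spin": 0.41},{"grip": 0.25,"offset": [24.5,-1.5,1.5],"spin": 0.41}])

```text
time_s: 1.1
tcp_pos: [0.4887, 0.2238, 0.19]
ee_rot: [[0.234, -0.972, -0.0], [-0.972, -0.234, 0.0], [-0.0, 0.0, -1.0]]
wrist_force: [0.8, 0.8, 0.9]
gripper_width: 0.263
gripper_force: 0.0
```

```bash
python3 go.py 667,-188,100,-76.5
```

```text
t 1.1 tcp [488.7 223.8 190. ] yaw -76.5 w 0.263
667,-188,100,-76.5 offset cm [44.21 -7.69  8.99] spin 0.001
```

Request:
apply_moves(plan=[{"grip": 0.25,"offset": [4.8,-0.9,0],"spin": 0},{"grip": 0.25,"offset": [9.6,-1.8,1],"spin": 0},{"grip": 0.25,"offset": [14.4,-2.7,2],"spin": 0},{"grip": 0.25,"offset": [19.2,-3.6,3],"spin": 0},{"grip": 0.25,"offset": [24,-4.5,4],"spin": 0}])

```text
time_s: 1.6
tcp_pos: [0.5885, 0.001, 0.1494]
ee_rot: [[0.236, -0.972, -0.001], [-0.972, -0.236, -0.0], [-0.0, 0.001, -1.0]]
wrist_force: [0.6, 0.8, 0.6]
gripper_width: 0.249
gripper_force: 0.0
```

Request:
apply_moves(plan=[{"grip": 0.25,"offset": [4.5,-0.7,1],"spin": 0},{"grip": 0.25,"offset": [9,-1.4,2],"spin": 0},{"grip": 0.25,"offset": [13.5,-2.1,3],"spin": 0},{"grip": 0.25,"offset": [18,-2.8,4],"spin": 0},{"grip": 0.25,"offset": [20.4,-3.2,5],"spin": 0}])

```text
time_s: 2.1
tcp_pos: [0.6677, -0.1912, 0.0986]
ee_rot: [[0.233, -0.972, -0.001], [-0.972, -0.233, -0.0], [-0.0, 0.001, -1.0]]
wrist_force: [0.7, -0.3, 0.4]
gripper_width: 0.255
gripper_force: 0.0
```

```bash
python3 go.py 667,-188,28,-76.5; python3 - <<'E'
from station import r
import cv2
c=r.capture('scene');cv2.imwrite('pics/s1.png',cv2.resize(c['img'][130:290,90:300],None,fx=3.5,fy=3.5))
E
```

```text
t 2.1 tcp [ 667.7 -191.2   98.6] yaw -76.5 w 0.255
667,-188,28,-76.5 offset cm [-0.33 -0.01  7.06] spin -0.0
```

View pics/s1.png

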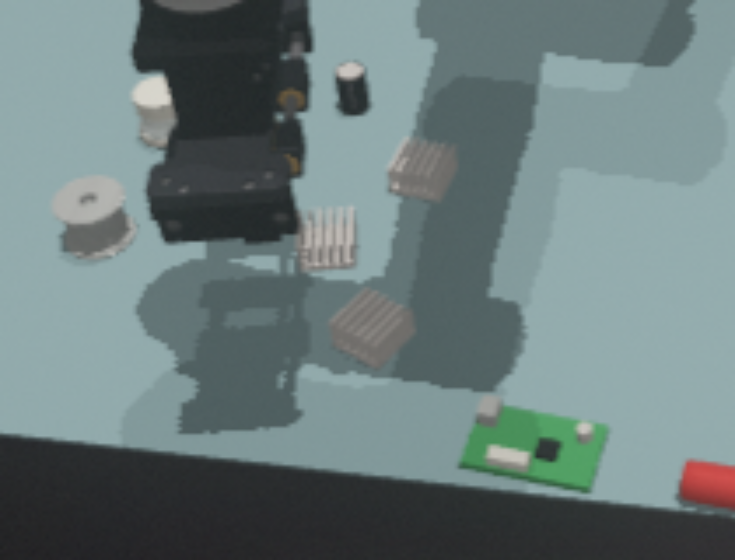

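The fingers are left of heatsink A (crop (370,325)) with a clear patch below them. I'll descend, push part of the way, then check.

Request:
apply_moves(plan=[{"grip": 0.25,"offset": [0,0,2.5],"spin": 0},{"grip": 0.25,"offset": [0,0,5],"spin": 0},{"grip": 0.25,"offset": [0,0,7],"spin": 0},{"grip": 0.25,"offset": [-1.5,0,7],"spin": 0},{"grip": 0.25,"offset": [-2.5,0,7],"spin": 0}])

```text
time_s: 2.65
tcp_pos: [0.6609, -0.1624, 0.0297]
ee_rot: [[0.236, -0.972, -0.001], [-0.972, -0.236, -0.0], [-0.0, 0.001, -1.0]]
wrist_force: [0.2, 0.4, 1.2]
gripper_width: 0.249
gripper_force: 0.0
```

Request:
apply_moves(plan=[{"grip": 0.25,"offset": [-1.2,0,0],"spin": 0},{"grip": 0.25,"offset": [-2.4,0,0],"spin": 0},{"grip": 0.25,"offset": [-3.6,0,0],"spin": 0},{"grip": 0.25,"offset": [-4.8,0,0],"spin": 0},{"grip": 0.25,"offset": [-6,0,0],"spin": 0}])

```text
time_s: 3.15
tcp_pos: [0.6472, -0.104, 0.0306]
ee_rot: [[0.236, -0.972, 0.001], [-0.972, -0.236, 0.0], [0.0, -0.001, -1.0]]
wrist_force: [-0.1, -0.4, 0.1]
gripper_width: 0.246
gripper_force: 0.0
```

Request:
apply_moves(plan=[{"grip": 0.25,"offset": [-1.5,0,0],"spin": 0},{"grip": 0.25,"offset": [-3,0,0],"spin": 0},{"grip": 0.25,"offset": [-4.5,0,0],"spin": 0},{"grip": 0.25,"offset": [-6,0,0],"spin": 0},{"grip": 0.25,"offset": [-7.5,0,0],"spin": 0}])

```text
time_s: 3.65
tcp_pos: [0.6293, -0.031, 0.0301]
ee_rot: [[0.236, -0.972, -0.0], [-0.972, -0.236, 0.0], [-0.0, 0.0, -1.0]]
wrist_force: [0.9, -0.2, 0.3]
gripper_width: 0.251
gripper_force: 0.0
```

```bash
python3 go.py 582,174,28,-76.5; python3 - <<'E'
from station import r
import cv2
c=r.capture('scene');cv2.imwrite('pics/s2.png',cv2.resize(c['img'][120:290,90:380],None,fx=2.6,fy=2.6))
E
```

```text
t 3.65 tcp [629.3 -31.   30.1] yaw -76.4 w 0.251
582,174,28,-76.5 offset cm [-21.04  -0.23   0.22] spin 0.003
```

View pics/s2.png

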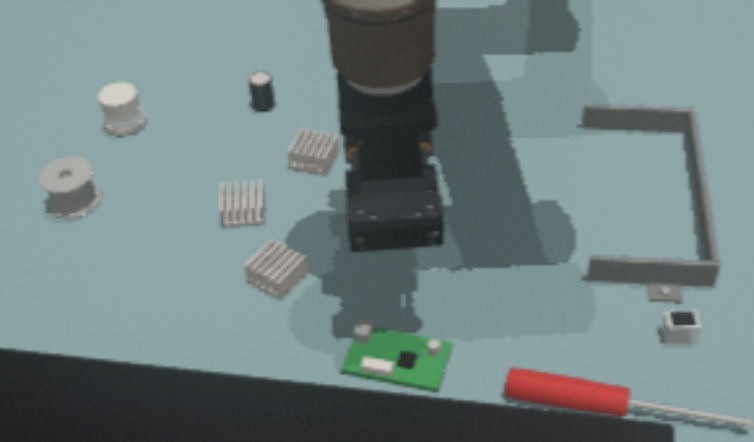

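```bash
python3 - <<'E'
from station import r
import cv2,numpy as np
from h import cloud,hmap
s=r.sense();print(s['tcp_pos'],s['wrist_force'],s['joints'])
for n in('scene','top'):
    c=r.capture(n)
    for X in ([.629,-.031,.03],[.629,-.031,.1],[.657,-.138,.012]):
        q=c['mtx']@(c['R']@np.array(X)+c['t']);print(n,X,(q[:2]/q[2]).round())
    for k,mn,h,rc,st in hmap(c):
        if mn[1]<.1: print(k,(mn*1000).round(),round(h*1000),np.round(rc[0]),np.round(rc[1]),round(rc[2]))
    P=cloud(c);m=(P[...,2]>.06)&(c['depth']>0)&(P[...,2]<.14)&(abs(P[...,1])<.3)&(P[...,0]>.4)&(P[...,0]<.8)
    print('hand',P[m].min(0),P[m].max(0),P[m].mean(0))
    if n=='scene': cv2.imwrite('pics/s3.png',cv2.resize(c['img'][160:280,180:320],None,fx=5,fy=5))
E
```

```text
[ 0.6289301  -0.02922611  0.03014278] [-0.62418786  1.083836   -0.65809074] [ 1.20271898e+01  3.19552673e+01 -1.07010839e+01 -3.88552036e-02
 -4.73568045e+01  1.74201851e+00]
scene [0.629, -0.031, 0.03] [242. 214.]
scene [0.629, -0.031, 0.1] [240. 193.]
scene [0.657, -0.138, 0.012] [196. 223.]
106 [ 417. -214.   27.] 37 [ 413. -216.] [28. 25.] 0
262 [ 471. -353.   30.] 43 [ 465. -356.] [41. 42.] 17
217 [ 496. -139.   19.] 24 [ 494. -140.] [42. 43.] 85
339 [ 590. -362.   32.] 39 [ 584. -365.] [51. 50.] 7
28 [ 578. -188.   20.] 24 [ 577. -188.] [40.  3.] 15
28 [ 578. -180.   19.] 24 [ 574. -181.] [43.  3.] 13
27 [ 576. -173.   19.] 24 [ 574. -174.] [39.  3.] 14
29 [ 584. -209.   21.] 25 [ 582. -210.] [42.  3.] 15
29 [ 582. -202.   20.] 24 [ 580. -203.] [43.  3.] 15
28 [ 581. -194.   20.] 25 [ 580. -195.] [41.  3.] 15
300 [ 660. -136.   20.] 24 [ 658. -137.] [42. 42.] 66
23 [ 786. -486.   33.] 36 [ 786. -486.] [11.  8.] 51
52 [720. -43.  16.] 19 [718. -44.] [13. 18.] 86
25 [727.  20.  14.] 17 [726.  21.] [12.  9.] 88
70 [752. -25.  12.] 15 [751. -25.] [28. 20.] 64
35 [740.  -2.  10.] 11 [740.  -2.] [14. 16.] 85
hand [ 0.59220983 -0.07097866  0.11667781] [0.72216722 0.0266205  0.13997953] [ 0.68448275 -0.01777439  0.12956736]
top [0.629, -0.031, 0.03] [272. 179.]
top [0.629, -0.031, 0.1] [273. 176.]
top [0.657, -0.138, 0.012] [305. 172.]
56 [ 789. -488.   40.] 57 [ 789. -485.] [29. 12.] 45
94 [ 656. -138.   21.] 26 [ 658. -137.] [39. 41.] 64
219 [ 584. -364.   37.] 41 [ 584. -366.] [50. 48.] 89
138 [ 577. -192.   20.] 26 [ 578. -192.] [39. 42.] 14
123 [ 493. -140.   20.] 26 [ 494. -139.] [42. 39.] 83
182 [ 463. -353.   36.] 45 [ 463. -356.] [41. 38.] 89
64 [ 413. -214.   34.] 39 [ 413. -216.] [23. 23.] 44
hand [ 0.53695174 -0.0751463   0.12240055] [6.15075863e-01 4.39107919e-04 1.39978716e-01] [ 0.58750452 -0.0312082   0.13579088]
```

View pics/s3.png

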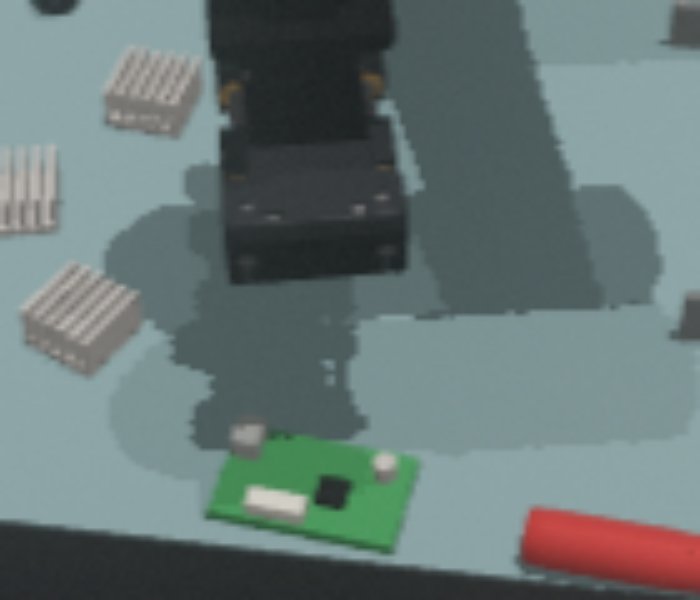

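The push had no effect: A is still at (658,-137) and the wrist force stayed near 0. The scene depth also puts the visible hand's lower edge at about z 0.117, where I expected 0.078. So either the tips are higher than reported or the fingers are wide open. I'll find out with a slow guarded descent over this bare spot.

Request:
apply_moves(plan=[{"grip": 0.25,"offset": [0,0,0.1],"spin": 0},{"grip": 0.25,"offset": [0,0,0.2],"spin": 0},{"grip": 0.25,"offset": [0,0,0.3],"spin": 0},{"grip": 0.25,"offset": [0,0,0.4],"spin": 0},{"grip": 0.25,"offset": [0,0,0.5],"spin": 0}])

```text
time_s: 4.3
tcp_pos: [0.6297, -0.0327, 0.025]
ee_rot: [[0.235, -0.972, -0.0], [-0.972, -0.235, -0.0], [-0.0, 0.0, -1.0]]
wrist_force: [-0.4, -0.9, -0.4]
gripper_width: 0.25
gripper_force: 0.0
```

Request:
apply_moves(plan=[{"grip": 0.25,"offset": [0,0,0.1],"spin": 0},{"grip": 0.25,"offset": [0,0,0.2],"spin": 0},{"grip": 0.25,"offset": [0,0,0.3],"spin": 0},{"grip": 0.25,"offset": [0,0,0.3],"spin": 0}])

```text
time_s: 4.7
tcp_pos: [0.6296, -0.0323, 0.022]
ee_rot: [[0.236, -0.972, -0.0], [-0.972, -0.236, -0.0], [-0.0, 0.0, -1.0]]
wrist_force: [-1.1, 0.9, -0.4]
gripper_width: 0.249
gripper_force: 0.0
```

```bash
python3 - <<'E'
from station import r
import cv2,numpy as np
from h import cloud
c=r.capture('scene');P=cloud(c);s=r.sense();p=s['tcp_pos'];R=np.array(s['ee_rot'])
print(p,s['wrist_force'],s['gripper_width'])
m=(c['depth']>0)&(P[...,2]>.02)&(abs(P[...,0]-.63)<.14)&(P[...,1]>-.1)&(P[...,1]<.1)&(P[...,2]<.35)
q=(P[m]-p)@R*1000
for a in range(-330,60,15):
    k=q[(q[:,2]>=a)&(q[:,2]<a+15)]
    if len(k): print(a,len(k),k.min(0).round(),k.max(0).round())
E
```

```text
[ 0.62962956 -0.03230008  0.02207522] [-0.85638984  0.26182356 -0.23068563] 0.24996548412925954
-330 586 [-125.  -51. -328.] [  42.   -2. -315.]
-315 546 [-126.  -48. -315.] [  42.   -4. -300.]
-300 386 [-129.  -44. -300.] [  43.   -6. -285.]
-285 259 [-111.  -46. -285.] [  44.    6. -270.]
-270 267 [ -41.  -43. -270.] [  42.   -5. -255.]
-255 253 [ -39.  -42. -255.] [  40.   -5. -240.]
-240 250 [ -38.  -41. -240.] [  39.   -8. -225.]
-225 172 [ -38.  -41. -225.] [  40.   -3. -213.]
-210 223 [ -37.  -37. -208.] [  37.    3. -195.]
-195 429 [ -37.  -52. -195.] [  37.   -4. -180.]
-180 159 [ -35.  -51. -180.] [  36.   -9. -165.]
-165 124 [ -24.  -52. -165.] [  23.   -9. -150.]
-150 142 [ -24.  -52. -150.] [  26.  -15. -135.]
-135 665 [ -37.  -96. -135.] [  37.  -15. -120.]
-120 269 [ -38.  -94. -120.] [  38.   28. -105.]
-105 207 [ -37.  -89. -105.] [ 37.  18. -90.]
-90 26 [-35. -88. -90.] [ 36. -83. -86.]
-15 41 [ -99. -163.   -5.] [ -83. -146.   -0.]
0 12 [ -95. -165.    0.] [ 36. -81.   2.]
```

The palm's underside is at about z 0.110, so the whole hand really sits about 40 mm above what the reported TCP implies. That explains passing over the block. I'll keep descending under guard and let the bench contact give the true offset.

Request:
apply_moves(plan=[{"grip": 0.25,"offset": [0,0,0.4],"spin": 0},{"grip": 0.25,"offset": [0,0,0.8],"spin": 0},{"grip": 0.25,"offset": [0,0,1.2],"spin": 0},{"grip": 0.25,"offset": [0,0,1.6],"spin": 0},{"grip": 0.25,"offset": [0,0,1.6],"spin": 0}])

```text
time_s: 5.25
tcp_pos: [0.6291, -0.0324, 0.0052]
ee_rot: [[0.236, -0.972, -0.002], [-0.972, -0.236, -0.0], [-0.0, 0.002, -1.0]]
wrist_force: [0.5, 0.3, 0.3]
gripper_width: 0.25
gripper_force: 0.0
```

```bash
cat > palm.py <<'E'
from station import r
import numpy as np
from h import cloud
c=r.capture('scene');P=cloud(c);s=r.sense();p=s['tcp_pos'];R=np.array(s['ee_rot'])
m=(c['depth']>0)&(P[...,2]>.03)
q=(P[m]-p)@R*1000
k=q[(abs(q[:,0])<30)&(q[:,1]<-80)&(q[:,1]>-100)&(q[:,2]>-140)]
print('t',s['time_s'],'tcp',np.round(p,4),'F',np.round(s['wrist_force'],1),'palm underside world z',round(p[2]*1000-np.percentile(k[:,2],99),1))
E
python3 palm.py
```

```text
t 5.3 tcp [ 0.6294 -0.0324  0.0056] F [ 0.3 -0.7 -0.1] palm underside world z 93.5
```

Request:
apply_moves(plan=[{"grip": 0.25,"offset": [0,0,0.4],"spin": 0},{"grip": 0.25,"offset": [0,0,0.8],"spin": 0},{"grip": 0.25,"offset": [0,0,1.1],"spin": 0},{"grip": 0.25,"offset": [0,0,1.3],"spin": 0},{"grip": 0.25,"offset": [0,0,1.5],"spin": 0}])

```text
time_s: 5.8
tcp_pos: [0.6297, -0.0323, -0.0091]
ee_rot: [[0.236, -0.972, -0.0], [-0.972, -0.236, -0.0], [0.0, 0.0, -1.0]]
wrist_force: [0.4, 0.4, 0.4]
gripper_width: 0.253
gripper_force: 0.0
```

```bash
python3 palm.py;python3 go.py 668,-192,50,-76.5
```

```text
t 5.85 tcp [ 0.6294 -0.0323 -0.0094] F [-0.7 -0.2 -0.5] palm underside world z 78.4
t 5.85 tcp [629.4 -32.3  -9.4] yaw -76.4 w 0.253
668,-192,50,-76.5 offset cm [16.43  0.02 -5.94] spin 0.002
```

With no contact and the palm at 78 mm, the tips are about 8 mm up. So the working height is a reported TCP z of about -9.5 mm. Back up over and behind A.

Request:
apply_moves(plan=[{"grip": 0.25,"offset": [0,0,-4.5],"spin": 0},{"grip": 0.25,"offset": [4,0,-6],"spin": 0},{"grip": 0.25,"offset": [8.5,0,-6],"spin": 0},{"grip": 0.25,"offset": [13,0,-6],"spin": 0},{"grip": 0.25,"offset": [16.4,0,-6],"spin": 0}])

```text
time_s: 6.35
tcp_pos: [0.6688, -0.194, 0.0516]
ee_rot: [[0.235, -0.972, 0.001], [-0.972, -0.235, -0.0], [0.0, -0.001, -1.0]]
wrist_force: [0.3, 0.3, -0.1]
gripper_width: 0.25
gripper_force: 0.0
```

Request:
apply_moves(plan=[{"grip": 0.25,"offset": [0,0,0],"spin": 0},{"grip": 0.25,"offset": [0,0,2],"spin": 0},{"grip": 0.25,"offset": [0,0,4],"spin": 0},{"grip": 0.25,"offset": [0,0,5.2],"spin": 0},{"grip": 0.25,"offset": [0,0,6],"spin": 0}])

```text
time_s: 6.85
tcp_pos: [0.6677, -0.191, -0.0101]
ee_rot: [[0.236, -0.972, -0.002], [-0.972, -0.236, 0.0], [-0.001, 0.002, -1.0]]
wrist_force: [-0.6, -0.0, -0.0]
gripper_width: 0.247
gripper_force: 0.0
```

Request:
apply_moves(plan=[{"grip": 0.25,"offset": [-1.2,0,0],"spin": 0},{"grip": 0.25,"offset": [-2.4,0,0],"spin": 0},{"grip": 0.25,"offset": [-3.6,0,0],"spin": 0},{"grip": 0.25,"offset": [-4.8,0,0],"spin": 0},{"grip": 0.25,"offset": [-6,0,0],"spin": 0}])

```text
time_s: 7.35
tcp_pos: [0.6545, -0.1321, -0.0079]
ee_rot: [[0.237, -0.972, 0.002], [-0.972, -0.237, -0.0], [0.001, -0.002, -1.0]]
wrist_force: [0.7, -1.3, 0.2]
gripper_width: 0.252
gripper_force: 0.5
```

```bash
python3 palm.py;python3 go.py 582,174,-9.5,-76.5;  python3 - <<'E'
from station import r
import cv2,numpy as np
from h import hmap
for n in('scene','top'):
    c=r.capture(n);print(n)
    for k,mn,h,rc,st in hmap(c):
        if mn[1]<.1 and k>20 and mn[0]<.7: print(k,(mn*1000).round(),np.round(rc[0]),np.round(rc[1]),round(rc[2]))
    if n=='scene': cv2.imwrite('pics/s4.png',cv2.resize(c['img'][120:290,90:380],None,fx=2.6,fy=2.6))
E
```

```text
t 7.4 tcp [ 0.6539 -0.1305 -0.0081] F [-1.9  0.4 -0.9] palm underside world z 80.5
t 7.4 tcp [ 653.9 -130.5   -8.1] yaw -76.2 w 0.25
582,174,-9.5,-76.5 offset cm [-31.29  -0.25   0.15] spin 0.004
scene
256 [ 471. -353.   31.] [ 466. -356.] [42. 38.] 87
101 [ 495. -127.   19.] [ 495. -131.] [25. 42.] 85
344 [ 590. -362.   32.] [ 585. -365.] [50. 50.] 51
29 [ 584. -209.   21.] [ 583. -210.] [38.  3.] 14
124 [647. -90.  19.] [649. -96.] [25. 42.] 73
top
55 [644. -95.  20.] [645. -95.] [25. 34.] 71
220 [ 584. -364.   36.] [ 584. -365.] [48. 50.] 3
72 [ 567. -195.   19.] [ 568. -195.] [21. 40.] 16
123 [ 494. -140.   20.] [ 494. -140.] [40. 40.] 83
182 [ 463. -353.   36.] [ 462. -355.] [41. 40.] 63
64 [ 413. -214.   34.] [ 413. -215.] [23. 24.] 42
```

View pics/s4.png

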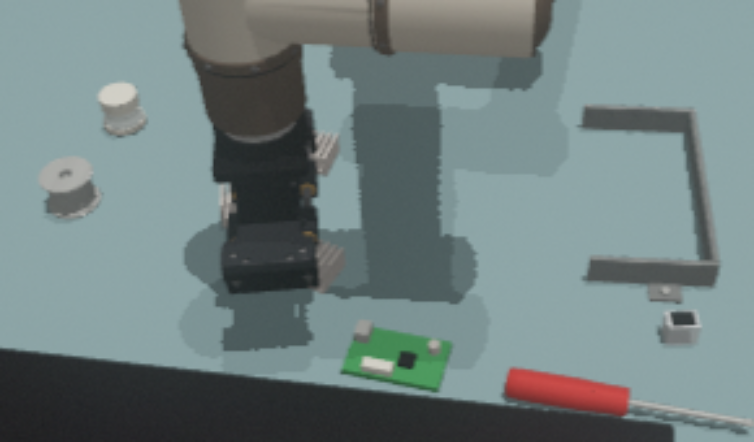

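A is now moving with the hand and turning flush (crop (328,265)). Continuing the push.

Request:
apply_moves(plan=[{"grip": 0.25,"offset": [-1.8,0,0.1],"spin": 0},{"grip": 0.25,"offset": [-3.6,0,0.1],"spin": 0},{"grip": 0.25,"offset": [-5.4,0,0.1],"spin": 0},{"grip": 0.25,"offset": [-7.2,0,0.1],"spin": 0},{"grip": 0.25,"offset": [-9,0,0.1],"spin": 0}])

```text
time_s: 8.0
tcp_pos: [0.6325, -0.0442, -0.0098]
ee_rot: [[0.236, -0.972, -0.0], [-0.972, -0.236, 0.0], [-0.0, 0.0, -1.0]]
wrist_force: [0.6, -0.1, 0.5]
gripper_width: 0.25
gripper_force: 0.6
```

Request:
apply_moves(plan=[{"grip": 0.25,"offset": [-1.8,0,0],"spin": 0},{"grip": 0.25,"offset": [-3.6,0,0],"spin": 0},{"grip": 0.25,"offset": [-5.4,0,0],"spin": 0},{"grip": 0.25,"offset": [-7.2,0,0],"spin": 0},{"grip": 0.25,"offset": [-8.5,0,0],"spin": 0}])

```text
time_s: 8.5
tcp_pos: [0.6125, 0.0384, -0.0099]
ee_rot: [[0.237, -0.972, -0.0], [-0.972, -0.237, 0.0], [-0.0, 0.0, -1.0]]
wrist_force: [-0.4, -1.1, 0.4]
gripper_width: 0.253
gripper_force: 0.5
```

```bash
cat > look.py <<'E'
from station import r
import cv2,numpy as np
from h import hmap
for n in('scene','top'):
    c=r.capture(n);print(n)
    for k,mn,h,rc,st in hmap(c):
        if -.3<mn[1]<.25 and k>20 and mn[0]<.7: print(k,(mn*1000).round(),np.round(rc[0]),np.round(rc[1]),round(rc[2]))
    cv2.imwrite(f'pics/{n}_last.png',c['img'])
E
python3 palm.py;python3 go.py 582,174,-9.5,-76.5; python3 look.py
```

```text
t 8.55 tcp [ 0.6123  0.0397 -0.0098] F [-0.1 -0.4 -0.3] palm underside world z 77.7
t 8.55 tcp [612.3  39.7  -9.8] yaw -76.2 w 0.252
582,174,-9.5,-76.5 offset cm [-13.76  -0.25  -0.03] spin 0.005
scene
106 [ 417. -215.   27.] [ 413. -216.] [26. 24.] 32
953 [521. 212.  22.] [510. 197.] [226. 116.] 4
215 [ 496. -139.   19.] [ 494. -140.] [40. 45.] 82
28 [ 578. -187.   20.] [ 576. -188.] [45.  3.] 15
27 [ 578. -180.   20.] [ 575. -181.] [38.  3.] 13
27 [ 576. -173.   19.] [ 572. -174.] [41.  3.] 14
30 [ 585. -209.   20.] [ 582. -210.] [42.  3.] 15
29 [ 583. -202.   20.] [ 579. -203.] [43.  3.] 15
27 [ 580. -195.   20.] [ 579. -195.] [41.  2.] 15
148 [681. 228.  21.] [677. 229.] [23. 29.] 9
top
65 [676. 228.  23.] [677. 229.] [21. 29.] 11
145 [ 577. -192.   19.] [ 577. -191.] [40. 42.] 14
122 [ 494. -139.   20.] [ 493. -140.] [40. 40.] 82
63 [ 413. -214.   34.] [ 413. -215.] [22. 23.] 52
```

```bash
python3 - <<'E'
import cv2,numpy as np
a=cv2.imread('pics/scene_last.png')[140:260,190:370];b=cv2.imread('pics/top_last.png')[130:250,170:350]
cv2.imwrite('pics/v5.png',np.hstack([cv2.resize(i,(400,266)) for i in(a,b)]))
E
```

```text
(no output)
```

View pics/v5.png

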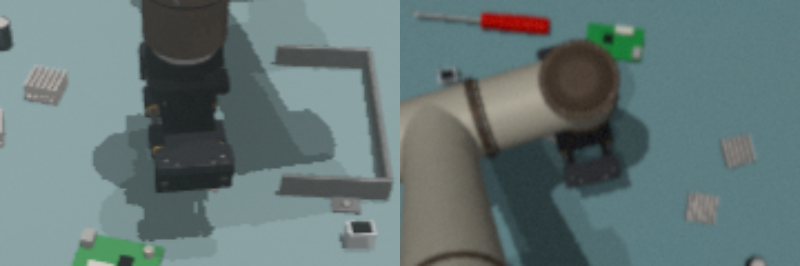

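A is hidden under the hand, with nothing left behind on its track, so I'm still pushing it. I'll ease about 1 cm toward -x to keep clear of the wall end.

Request:
apply_moves(plan=[{"grip": 0.25,"offset": [-1.5,0.2,0],"spin": 0},{"grip": 0.25,"offset": [-3,0.4,0],"spin": 0},{"grip": 0.25,"offset": [-4.5,0.6,0],"spin": 0},{"grip": 0.25,"offset": [-6,0.8,0],"spin": 0},{"grip": 0.25,"offset": [-7.5,1,0],"spin": 0}])

```text
time_s: 9.15
tcp_pos: [0.5849, 0.1085, -0.0099]
ee_rot: [[0.236, -0.972, -0.0], [-0.972, -0.236, -0.0], [-0.0, 0.0, -1.0]]
wrist_force: [0.5, -0.1, 0.4]
gripper_width: 0.252
gripper_force: 0.2
```

Request:
apply_moves(plan=[{"grip": 0.25,"offset": [-1.5,0,0],"spin": 0},{"grip": 0.25,"offset": [-3,0,0],"spin": 0},{"grip": 0.25,"offset": [-4.3,0,0],"spin": 0},{"grip": 0.25,"offset": [-5.4,0,0],"spin": 0},{"grip": 0.25,"offset": [-6.2,0,0],"spin": 0}])

```text
time_s: 9.65
tcp_pos: [0.5707, 0.1686, -0.0098]
ee_rot: [[0.236, -0.972, 0.0], [-0.972, -0.236, 0.0], [-0.0, -0.0, -1.0]]
wrist_force: [0.1, -0.3, 0.0]
gripper_width: 0.248
gripper_force: 0.3
```

Request:
apply_moves(plan=[{"grip": 0.25,"offset": [1,0,0],"spin": 0},{"grip": 0.25,"offset": [3,0,-3],"spin": 0},{"grip": 0.25,"offset": [7,0,-6],"spin": 0},{"grip": 0.25,"offset": [12,0,-6],"spin": 0},{"grip": 0.25,"offset": [17,0,-6],"spin": 0}])

```text
time_s: 10.15
tcp_pos: [0.612, 0.0006, 0.0518]
ee_rot: [[0.236, -0.972, 0.003], [-0.972, -0.236, 0.001], [-0.0, -0.003, -1.0]]
wrist_force: [0.9, -0.2, -0.6]
gripper_width: 0.25
gripper_force: 0.0
```

```bash
python3 look.py; python3 go.py 502,-190,50,-81.5
```

```text
scene
108 [ 418. -214.   27.] [ 413. -216.] [27. 24.] 50
951 [521. 212.  22.] [509. 197.] [226. 117.] 4
214 [ 496. -139.   19.] [ 494. -140.] [42. 44.] 83
29 [ 578. -188.   19.] [ 577. -188.] [42.  2.] 15
26 [ 578. -180.   19.] [ 575. -181.] [42.  3.] 14
27 [ 576. -173.   19.] [ 574. -173.] [39.  3.] 12
29 [ 584. -209.   20.] [ 582. -210.] [42.  3.] 14
28 [ 584. -201.   20.] [ 582. -202.] [38.  3.] 13
28 [ 581. -195.   19.] [ 578. -196.] [44.  4.] 17
185 [565. 195.  19.] [562. 196.] [40. 43.] 71
154 [681. 228.  20.] [676. 229.] [24. 29.] 13
top
34 [681. 229.  24.] [681. 229.] [13. 28.] 17
149 [ 577. -192.   19.] [ 577. -192.] [40. 42.] 16
153 [468. 248.  26.] [469. 248.] [147.  10.] 5
132 [ 493. -140.   20.] [ 493. -140.] [40. 40.] 83
64 [ 413. -214.   34.] [ 413. -216.] [23. 24.] 48
t 10.25 tcp [611.5  -3.7  50.3] yaw -76.8 w 0.253
502,-190,50,-81.5 offset cm [15.64 14.91  0.04] spin 0.082
```

A is in the pen at (562,196), pen coordinates ≈(52,53). Next is C, with its target at pen (-70,55).

Request:
apply_moves(plan=[{"grip": 0.25,"offset": [3.2,3,0],"spin": 0.02},{"grip": 0.25,"offset": [6.4,6,0],"spin": 0.04},{"grip": 0.25,"offset": [9.6,9,0],"spin": 0.06},{"grip": 0.25,"offset": [12.8,12,0],"spin": 0.07},{"grip": 0.25,"offset": [15.4,14.9,0],"spin": 0.07}])

```text
time_s: 10.75
tcp_pos: [0.5012, -0.1844, 0.0502]
ee_rot: [[0.166, -0.986, 0.0], [-0.986, -0.166, -0.0], [0.0, -0.0, -1.0]]
wrist_force: [1.2, -0.1, 0.2]
gripper_width: 0.253
gripper_force: 0.0
```

```bash
python3 go.py 502,-187,-9.5,-80.7 445,159,-9.5,-80.7
```

```text
t 10.75 tcp [ 501.2 -184.4   50.2] yaw -80.4 w 0.253
502,-187,-9.5,-80.7 offset cm [ 0.27 -0.03  5.97] spin 0.004
445,159,-9.5,-80.7 offset cm [-34.8   -0.15   5.97] spin 0.004
```

Request:
apply_moves(plan=[{"grip": 0.25,"offset": [0.3,0,2],"spin": 0},{"grip": 0.25,"offset": [0.3,0,4],"spin": 0},{"grip": 0.25,"offset": [0.3,0,5.2],"spin": 0},{"grip": 0.25,"offset": [0.3,0,6],"spin": 0},{"grip": 0.25,"offset": [-0.8,0,6],"spin": 0}])

```text
time_s: 11.25
tcp_pos: [0.5008, -0.1748, -0.0108]
ee_rot: [[0.166, -0.986, -0.002], [-0.986, -0.166, -0.0], [-0.0, 0.002, -1.0]]
wrist_force: [-0.4, 0.2, 0.1]
gripper_width: 0.248
gripper_force: 0.0
```

Request:
apply_moves(plan=[{"grip": 0.25,"offset": [-1,0,0],"spin": 0},{"grip": 0.25,"offset": [-2,0,0],"spin": 0},{"grip": 0.25,"offset": [-3.2,0,0],"spin": 0},{"grip": 0.25,"offset": [-4.6,0,0],"spin": 0},{"grip": 0.25,"offset": [-6,0,0],"spin": 0}])

```text
time_s: 11.75
tcp_pos: [0.4911, -0.1141, -0.0094]
ee_rot: [[0.168, -0.986, 0.001], [-0.986, -0.168, 0.0], [0.0, -0.001, -1.0]]
wrist_force: [0.9, -0.6, 0.5]
gripper_width: 0.248
gripper_force: 0.2
```

Request:
apply_moves(plan=[{"grip": 0.25,"offset": [-1.6,0,0],"spin": 0},{"grip": 0.25,"offset": [-3.2,0,0],"spin": 0},{"grip": 0.25,"offset": [-4.8,0,0],"spin": 0},{"grip": 0.25,"offset": [-6.4,0,0],"spin": 0},{"grip": 0.25,"offset": [-8,0,0],"spin": 0}])

```text
time_s: 12.25
tcp_pos: [0.4774, -0.0352, -0.0096]
ee_rot: [[0.168, -0.986, 0.0], [-0.986, -0.168, 0.0], [-0.0, -0.0, -1.0]]
wrist_force: [-0.6, -0.6, 0.5]
gripper_width: 0.25
gripper_force: 0.2
```

```bash
python3 palm.py; python3 go.py 445,159,-9.5,-80.7; python3 look.py
```

```text
t 12.3 tcp [ 0.4772 -0.0338 -0.0096] F [0.4 2.4 0.6] palm underside world z 78.5
t 12.3 tcp [477.2 -33.8  -9.6] yaw -80.2 w 0.253
445,159,-9.5,-80.7 offset cm [-1.955e+01 -9.000e-02 -1.000e-02] spin 0.008
scene
110 [ 418. -214.   27.] [ 415. -216.] [25. 26.] 87
948 [521. 212.  22.] [510. 197.] [227. 117.] 4
28 [ 578. -187.   20.] [ 577. -188.] [45.  3.] 14
27 [ 578. -180.   20.] [ 575. -180.] [39.  3.] 13
27 [ 576. -173.   19.] [ 573. -174.] [41.  3.] 15
30 [ 585. -209.   20.] [ 583. -210.] [42.  2.] 15
29 [ 583. -202.   21.] [ 581. -202.] [41.  3.] 14
28 [ 581. -194.   20.] [ 578. -195.] [41.  3.] 14
189 [565. 195.  19.] [563. 196.] [40. 46.] 72
154 [681. 228.  20.] [677. 228.] [23. 29.] 5
top
63 [676. 228.  23.] [677. 229.] [20. 29.] 11
323 [536. 235.  26.] [510. 198.] [222. 116.] 4
123 [562. 196.  20.] [562. 195.] [40. 40.] 72
141 [ 577. -192.   20.] [ 577. -192.] [40. 41.] 17
64 [ 413. -214.   33.] [ 412. -216.] [23. 23.] 47
```

Request:
apply_moves(plan=[{"grip": 0.25,"offset": [-1.8,0,0],"spin": 0},{"grip": 0.25,"offset": [-3.6,0,0],"spin": 0},{"grip": 0.25,"offset": [-5.4,0,0],"spin": 0},{"grip": 0.25,"offset": [-7.2,0,0],"spin": 0},{"grip": 0.25,"offset": [-9,0,0],"spin": 0}])

```text
time_s: 12.9
tcp_pos: [0.4626, 0.0525, -0.0098]
ee_rot: [[0.166, -0.986, 0.0], [-0.986, -0.166, -0.0], [0.0, -0.0, -1.0]]
wrist_force: [0.2, -0.1, -0.2]
gripper_width: 0.248
gripper_force: 0.2
```

Request:
apply_moves(plan=[{"grip": 0.25,"offset": [-2.2,0,0],"spin": 0},{"grip": 0.25,"offset": [-4.6,0,0],"spin": 0},{"grip": 0.25,"offset": [-7,0,0],"spin": 0},{"grip": 0.25,"offset": [-9,0,0],"spin": 0},{"grip": 0.25,"offset": [-10.4,0,0],"spin": 0}])

```text
time_s: 13.4
tcp_pos: [0.4452, 0.1556, -0.0098]
ee_rot: [[0.168, -0.986, 0.0], [-0.986, -0.168, 0.0], [-0.0, -0.0, -1.0]]
wrist_force: [0.1, -0.8, -0.7]
gripper_width: 0.249
gripper_force: 0.2
```

Request:
apply_moves(plan=[{"grip": 0.25,"offset": [1,0,0],"spin": 0},{"grip": 0.25,"offset": [3,0,-3],"spin": 0},{"grip": 0.25,"offset": [7,-2,-6],"spin": 0},{"grip": 0.25,"offset": [11,-4,-6],"spin": 0},{"grip": 0.25,"offset": [15.5,-6,-6],"spin": 0}])

```text
time_s: 13.9
tcp_pos: [0.5319, 0.01, 0.0518]
ee_rot: [[0.168, -0.986, 0.003], [-0.986, -0.168, 0.001], [-0.001, -0.003, -1.0]]
wrist_force: [1.2, 1.2, 0.4]
gripper_width: 0.251
gripper_force: 0.0
```

```bash
python3 look.py; python3 go.py 585,-242,50,-79
```

```text
scene
108 [ 418. -214.   27.] [ 415. -215.] [27. 24.] 6
1097 [511. 208.  22.] [510. 197.] [227. 116.] 4
28 [ 578. -188.   20.] [ 576. -188.] [39.  3.] 14
27 [ 577. -180.   19.] [ 576. -181.] [39.  2.] 14
28 [ 577. -172.   19.] [ 574. -173.] [38.  3.] 14
30 [ 585. -209.   20.] [ 582. -210.] [44.  3.] 14
29 [ 584. -201.   20.] [ 581. -203.] [41.  3.] 14
28 [ 581. -195.   20.] [ 578. -195.] [43.  3.] 15
191 [565. 195.  19.] [563. 195.] [40. 43.] 71
155 [681. 228.  20.] [677. 228.] [24. 28.] 11
top
64 [676. 228.  24.] [676. 228.] [20. 28.] 13
166 [601. 223.  26.] [607. 218.] [ 62. 134.] 35
57 [573. 198.  20.] [568. 193.] [41. 30.] 76
144 [ 577. -192.   20.] [ 577. -193.] [40. 41.] 16
63 [ 413. -214.   34.] [ 413. -216.] [23. 23.] 40
t 14.0 tcp [532.8   6.9  50.3] yaw -80.8 w 0.25
585,-242,50,-79 offset cm [25.4  -1.18  0.04] spin -0.032
```

Next is B: its target is pen (-12,55), world ≈(498,193), with the approach at (587,-241) and yaw -78.4.

Request:
apply_moves(plan=[{"grip": 0.25,"offset": [4.9,-0.3,0],"spin": -0.01},{"grip": 0.25,"offset": [9.8,-0.6,0],"spin": -0.02},{"grip": 0.25,"offset": [14.7,-0.9,0],"spin": -0.03},{"grip": 0.25,"offset": [19.6,-1.2,0],"spin": -0.04},{"grip": 0.25,"offset": [24.5,-1.4,0],"spin": -0.04}])

```text
time_s: 14.5
tcp_pos: [0.5844, -0.2296, 0.0498]
ee_rot: [[0.206, -0.979, -0.001], [-0.979, -0.206, 0.0], [-0.001, 0.001, -1.0]]
wrist_force: [0.2, 0.7, 1.1]
gripper_width: 0.249
gripper_force: 0.0
```

```bash
python3 go.py 587,-241,-9.5,-78.4 504,164,-9.5,-78.4
```

```text
t 14.5 tcp [ 584.4 -229.6   49.8] yaw -78.1 w 0.249
587,-241,-9.5,-78.4 offset cm [ 1.18 -0.03  5.93] spin 0.005
504,164,-9.5,-78.4 offset cm [-40.16  -0.25   5.95] spin 0.005
```

Request:
apply_moves(plan=[{"grip": 0.25,"offset": [1.2,0,1.5],"spin": 0},{"grip": 0.25,"offset": [1.2,0,3.5],"spin": 0},{"grip": 0.25,"offset": [1.2,0,5],"spin": 0},{"grip": 0.25,"offset": [1.2,0,5.9],"spin": 0},{"grip": 0.25,"offset": [0,0,5.9],"spin": 0}])

```text
time_s: 15.0
tcp_pos: [0.5835, -0.2275, -0.0108]
ee_rot: [[0.205, -0.979, -0.004], [-0.979, -0.205, 0.001], [-0.001, 0.003, -1.0]]
wrist_force: [-0.4, 0.3, 0.7]
gripper_width: 0.247
gripper_force: 0.0
```

Request:
apply_moves(plan=[{"grip": 0.25,"offset": [-1,0,0],"spin": 0},{"grip": 0.25,"offset": [-2,0,0],"spin": 0},{"grip": 0.25,"offset": [-3.2,0,0],"spin": 0},{"grip": 0.25,"offset": [-4.6,0,0],"spin": 0},{"grip": 0.25,"offset": [-6.2,0,0],"spin": 0}])

```text
time_s: 15.5
tcp_pos: [0.5725, -0.1654, -0.0082]
ee_rot: [[0.207, -0.978, 0.001], [-0.978, -0.207, -0.0], [0.0, -0.001, -1.0]]
wrist_force: [-0.1, -0.6, 0.9]
gripper_width: 0.251
gripper_force: 0.3
```

Request:
apply_moves(plan=[{"grip": 0.25,"offset": [-1.8,0,0],"spin": 0},{"grip": 0.25,"offset": [-3.6,0,0],"spin": 0},{"grip": 0.25,"offset": [-5.4,0,0],"spin": 0},{"grip": 0.25,"offset": [-7.2,0,0],"spin": 0},{"grip": 0.25,"offset": [-9,0,0],"spin": 0}])

```text
time_s: 16.0
tcp_pos: [0.5534, -0.077, -0.0086]
ee_rot: [[0.207, -0.978, 0.0], [-0.978, -0.207, 0.0], [0.0, -0.0, -1.0]]
wrist_force: [0.3, -1.3, -0.6]
gripper_width: 0.252
gripper_force: 0.3
```

Request:
apply_moves(plan=[{"grip": 0.25,"offset": [-1.8,0,0],"spin": 0},{"grip": 0.25,"offset": [-3.6,0,0],"spin": 0},{"grip": 0.25,"offset": [-5.4,0,0],"spin": 0},{"grip": 0.25,"offset": [-7.2,0,0],"spin": 0},{"grip": 0.25,"offset": [-9,0,0],"spin": 0}])

```text
time_s: 16.5
tcp_pos: [0.5346, 0.011, -0.0086]
ee_rot: [[0.207, -0.978, 0.0], [-0.978, -0.207, 0.0], [-0.0, -0.0, -1.0]]
wrist_force: [0.7, -1.0, 0.4]
gripper_width: 0.253
gripper_force: 0.2
```

```bash
python3 palm.py; python3 go.py 504,164,-9.5,-78.4; python3 look.py
```

```text
t 16.55 tcp [ 0.5343  0.0128 -0.0086] F [-0.8  1.3 -0. ] palm underside world z 79.5
t 16.55 tcp [534.3  12.8  -8.6] yaw -77.9 w 0.251
504,164,-9.5,-78.4 offset cm [-15.42  -0.2    0.1 ] spin 0.008
scene
104 [ 417. -214.   28.] [ 415. -215.] [24. 25.] 12
1104 [511. 208.  22.] [510. 197.] [227. 116.] 4
187 [565. 195.  19.] [563. 196.] [40. 42.] 71
152 [681. 228.  20.] [677. 228.] [24. 28.] 11
top
65 [676. 228.  24.] [677. 228.] [20. 28.] 11
176 [599. 225.  26.] [603. 221.] [ 67. 139.] 38
91 [568. 198.  20.] [563. 195.] [41. 39.] 73
63 [ 413. -214.   33.] [ 413. -216.] [23. 24.] 39
```

Request:
apply_moves(plan=[{"grip": 0.25,"offset": [-1.7,0,0],"spin": 0},{"grip": 0.25,"offset": [-3.4,0,0],"spin": 0},{"grip": 0.25,"offset": [-5.1,0,0],"spin": 0},{"grip": 0.25,"offset": [-6.8,0,0],"spin": 0},{"grip": 0.25,"offset": [-8.4,0,0],"spin": 0}])

```text
time_s: 17.15
tcp_pos: [0.5176, 0.0918, -0.0088]
ee_rot: [[0.206, -0.979, -0.0], [-0.979, -0.206, -0.0], [0.0, 0.0, -1.0]]
wrist_force: [-0.4, -0.0, -0.1]
gripper_width: 0.249
gripper_force: 0.2
```

Request:
apply_moves(plan=[{"grip": 0.25,"offset": [-1.6,0,0],"spin": 0},{"grip": 0.25,"offset": [-3.2,0,0],"spin": 0},{"grip": 0.25,"offset": [-4.8,0,0],"spin": 0},{"grip": 0.25,"offset": [-6,0,0],"spin": 0},{"grip": 0.25,"offset": [-6.9,0,0],"spin": 0}])

```text
time_s: 17.65
tcp_pos: [0.5034, 0.1599, -0.0088]
ee_rot: [[0.207, -0.978, -0.0], [-0.978, -0.207, -0.0], [0.0, 0.0, -1.0]]
wrist_force: [0.1, 0.3, 0.6]
gripper_width: 0.249
gripper_force: 0.3
```

Request:
apply_moves(plan=[{"grip": 0.25,"offset": [1,0,0],"spin": 0},{"grip": 0.25,"offset": [3,0,-3],"spin": 0},{"grip": 0.25,"offset": [7,0,-6],"spin": 0},{"grip": 0.25,"offset": [11,0,-9],"spin": 0},{"grip": 0.25,"offset": [15.5,0,-11],"spin": 0}])

```text
time_s: 18.15
tcp_pos: [0.5364, 0.0059, 0.1034]
ee_rot: [[0.207, -0.978, 0.003], [-0.978, -0.207, 0.001], [-0.0, -0.003, -1.0]]
wrist_force: [1.1, 0.1, -0.1]
gripper_width: 0.253
gripper_force: 0.0
```

Request:
apply_moves(plan=[{"grip": 0.25,"offset": [4.8,0,0],"spin": 0},{"grip": 0.25,"offset": [9.6,0,0],"spin": 0},{"grip": 0.25,"offset": [14.4,0,0],"spin": 0},{"grip": 0.25,"offset": [18,0,0],"spin": 0},{"grip": 0.25,"offset": [18,0,0],"spin": 0}])

```text
time_s: 18.65
tcp_pos: [0.5726, -0.1733, 0.1006]
ee_rot: [[0.2, -0.98, -0.0], [-0.98, -0.2, -0.0], [0.0, 0.0, -1.0]]
wrist_force: [-0.0, -0.2, 0.0]
gripper_width: 0.248
gripper_force: 0.0
```

```bash
python3 look.py; python3 go.py; python3 - <<'E'
import cv2,numpy as np
a=cv2.imread('pics/scene_last.png')[120:290,70:390];b=cv2.imread('pics/top_last.png')[130:270,170:400]
cv2.imwrite('pics/v6.png',np.vstack([cv2.resize(a,(500,266),interpolation=2),cv2.resize(b,(500,304),interpolation=2)]))
E
```

```text
scene
1099 [511. 208.  22.] [509. 197.] [228. 116.] 4
410 [531. 193.  19.] [531. 194.] [114.  49.] 1
153 [681. 228.  20.] [678. 228.] [23. 29.] 10
top
65 [676. 228.  23.] [677. 229.] [21. 29.] 9
394 [512. 226.  27.] [508. 197.] [225. 116.] 4
125 [563. 195.  20.] [562. 195.] [41. 40.] 72
113 [498. 191.  20.] [498. 191.] [40. 40.] 11
117 [433. 187.  21.] [433. 187.] [39. 40.] 6
63 [ 413. -215.   33.] [ 413. -216.] [22. 23.] 53
t 18.75 tcp [ 572.  -169.9  100.6] yaw -78.2 w 0.248
```

View pics/v6.png

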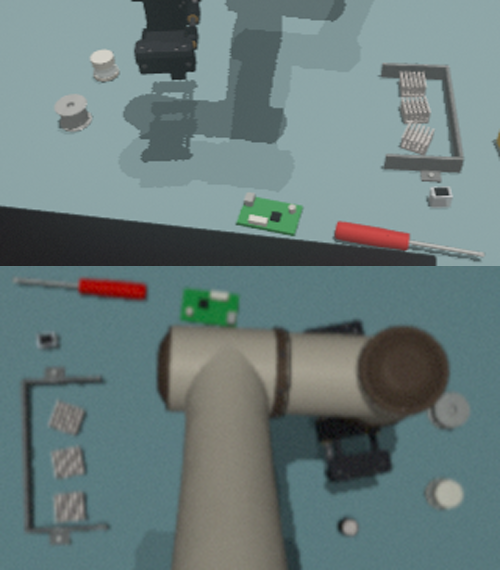

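All three heatsinks are inside the pen, at (562,195), (498,191) and (433,187), all at pen depth ≈53 mm. The capacitor, jar, spool, relay, board and screwdriver are where they were, and the hand is clear in the air.

```bash
python3 -c "
from station import r
print(r.finish_job())"
```

```text
the job is handed in; nothing more can be done
None
```

The job is handed in at about 19 s: the final images show all three heatsinks fully inside the pen, the capacitor and other bystanders where they stood, and the hand clear; the arm's reported height was about 40 mm low, so the first sweep passed over heatsink A without touching it and I corrected for that.

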